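# Eject a tin from the pantry dispenser and trap it

## Robot

A 6-joint arm with a two-finger parallel gripper is mounted at the origin on the work surface. World frame = base frame: x ahead of the robot, y to its left, z up, the work surface at z = 0. Lengths are in mm, angles in rad, forces in N, time in s.
With the tool pointing down it reaches from about 300 to 775 mm from the base axis. Payload 14.6 kg.
Tool frame: the origin (TCP) lies at the very end of the fingers, on their centre line; the grasp point (between the pads) lies arm.grip_point_offset behind it (arm.grip_point_offset is the distance from the TCP to the grasp point, in mm); z points along the fingers, y is the line along which they close (so a half turn about z gives the same grasp; the last joint's range is limited). The gripper opens to 94 mm and grips with 3 to 60 N. Pads are 16 mm wide; open, the fingers measure 119 mm over their backs; the gripper's body (75 mm by 177 mm) begins 78 mm behind the grasp point.
Start: joints at [1.281, 0.3, 1.521, -0, 1.321, -0.067], TCP at [121.527, 536.396, 205.446] pointing down, gripper open.
Joint ranges: [-3.03, 3.03], [-0.79, 2.21], [0.23, 2.52], [-1.04, 4.18], [0, 3.07], [-2.55, 2.55]. Speed limits (rad/s): [2.22, 2.22, 2.57, 3.14, 3.14, 3.14].

## Interface

Orientations are given as [roll, pitch, yaw] about the fixed x, y, z axes, in that order (R = Rz(yaw) Ry(pitch) Rx(roll)).
In Python, from plant import arm, vision, search_frame, pinpoint gives the robot as it stands. Calls block until the motion is done:
- arm.move_pose(position, orientation): joint-space move of the TCP to a pose.
- arm.movel(position, ori=None, feed=150): straight line of the TCP; ori=None keeps the orientation; feed is the mean speed in mm/s.
- arm.goto_joints(angles): joint-space move.
- arm.grip(opening): finger opening in mm; the grip force is fixed at half the most; returns when the fingers have stopped.
- arm.hold(seconds).
- arm.inverse_kinematics(position, orientation): joint angles nearest the present ones, or None.
- vision.capture(name): name is "scene" or "top" or "wrist"; returns a dict with "frame" (420x560x3 uint8, red, green, blue), "depth" (420x560 float32, mm along the optical axis (not along the pixel's ray), 0 where there is no reading), "intrinsics" (3x3 intrinsics, pixels), "T" (4x4, takes a point from camera to world coordinates). Camera axes: x right, y up, looking along -z (the intrinsics and any distortion apply to the point x, -y, -z); pixel columns grow to the right and rows downward; lengths in mm; the calibration is good to about 2 mm. A picture is of the moment at which its call begins.
A pose or a line that the arm cannot do raises arm.MotionError and nothing moves.
- arm.job_done(): hands the job in; it is judged then, once.
Trained networks look in a picture, given as the dict that the camera call returned (one of the last four; its "shot" number tells which), for a name from the list of things; names that differ only in an ending like _2 or _b are one class to them, and where a whole thing is asked for, a point or a joint stands for the part that bears it (a point fixed in the world has none). Each returns a list of dicts, best first, with "confidence" (0 to 1); they miss things now and then, are a little off and sometimes report something else, mostly with a low value. They report only what shows in the picture. A call takes as long as a camera call.
- search_frame(picture, name): "point" ([x, y, z] in mm, in world coordinates, good to about 4 mm: the middle of the surface that is visible of it).
- pinpoint(picture, name): "point" ([x, y, z] in mm, in world coordinates, good to about 4 mm: a listed point, or the origin of a listed thing).
Readings, each from a call of its own:
- arm.read_clock(): time.
- arm.read_joint_pos(): joint angles.
- arm.read_joint_vel(): joint speeds.
- arm.read_effort(): joint torques, N m.
- arm.read_tcp_pos(): TCP position.
- arm.read_tcp_rot(): TCP orientation.
- arm.read_wrist_force(): force on the tool from outside, world axes, zero at the start.
- arm.read_wrist_torque(): the same for the moment, N m.
- arm.read_gripper_width(): finger opening in mm.
- arm.read_grip_force(): force on a finger pad.
Only numpy, scipy, OpenCV 4.12 (cv2) and the standard library are available. Lean on these libraries where they do the work, as an engineer would, in place of code of your own. Each camera call takes 0.05 s, during which the arm holds its last target. There are 200 camera calls.

## Task

Press the red button of the tin dispenser with one finger so that the spring pops the red tin out, and trap the tin on the sloping runway with the other finger before it rolls off the open end. Nothing is to be gripped or lifted, and the other groceries are left where they stand. Finish while still holding the tin there: a finger keeps touching it, and the tin lies still on the runway, wholly past the gate.

Things in the scene. Friction and masses are not known exactly. Their poses are not given: they have to be found in the camera images.
- dispenser: Fixed tin dispenser of brown wood on a white base 260 x 166 x 10 mm (x -130 to 130, y -63 to 103). Origin on the worktop below mid-runway, z up. The white runway lies along its x axis, sloping down 0.17 rad towards -x; 66 mm wide between 6 mm thick side walls standing 12 mm above it. Its surface is 46 mm above the worktop at x = 0. Around the tin (x 45 to 130) walls and grey spring housing are up to 115 mm high.
- runway_end (a point): Middle of the runway's open low end (x = -130 mm in the dispenser's frame), 24 mm above the worktop. A tin that is not stopped leaves here within about a second of popping out.
- gate (a point): Middle of the top edge of the red gate bar across the runway (x = 30 mm in the dispenser's frame, 6 mm thick). It stands 11 mm above the runway and holds the tin back; it is one piece with the red button and sinks with it, freeing the tin at about 7 to 11 mm of travel. A spring kicker of about 1 N behind the tin then shoves it 30 mm down the slope, and it rolls on by itself.
- button_top (a point): Centre of the top of the red square button (34 x 34 mm) beside the runway, at x = -60, y = 59 mm in the dispenser's frame, 61 mm above the worktop when up; moves with it. When fully down it is 12 mm above the runway abreast of it and level with the side wall's top, so a second finger as low as the pressing one hangs in the runway without touching it.
- plunger (a joint): Travel of the red button and gate straight down in m: 0 up, 0.013 fully down. Springs back when let go; takes about 2.6 N to start and 6 N to hold fully down.
- catch (a point): A good place for the trapping finger: middle of the runway's surface abreast of the button (x = -60, y = 0 mm in the dispenser's frame, 59 mm from the button's centre, 36 mm above the worktop, 70 mm short of the open end). A tin stopped by a finger here lies wholly past the gate, uphill of the finger.
- tin: Red tin with a yellow band and bare ends, 53 mm in diameter, 60 mm long, about 0.2 kg, lying across the runway behind the gate. Origin at its centre, y along the tin. At the start its centre is at x = 52, y = 0, z = 82 mm in the dispenser's frame; it is wholly past the gate when its centre is at x below 3 mm there (about 73 mm above the worktop; 63 mm at x = -60).
- spare_tin: Bystander: green tin with a yellow band, upright, 53 mm in diameter, 60 mm high, to the dispenser's -y side. Origin under its centre.
- spice_jar: Bystander: small amber jar with red cap, 44 mm in diameter, 90 mm high, to the dispenser's +y side near the tin's bay. Origin under its centre.
- sauce_jar: Bystander: amber jar with green cap and yellow label, 70 mm in diameter, 120 mm high. Origin under its centre.
- biscuit_box: Bystander: upright yellow carton 60 x 130 x 160 mm. Origin under its centre.
- tea_box: Bystander: blue carton 75 x 120 x 70 mm. Origin under its centre.
- corn_can: Bystander: can with green label, 72 mm in diameter, 80 mm high. Origin under its centre.

How it is judged:
By the outcome, as a careful person would: the job done as asked, in the order asked, and still so for the second after the job is handed in, while the arm keeps its last pose, push and grip.
It also fails if it takes over 32 s, if anything falls off the work surface, if the arm or the gripper's body presses on something with over 40 N, if the wrist force passes 120 N, or if a joint passes its speed limit or range.

## Working session

There is one attempt and no reset: what is moved stays moved. The work goes in short steps, each a Python script; the robot and the scene stay as the last script left them, time stands still between calls to the robot, and variables do not carry over. Pictures are saved under pics/ and viewed, at most 10 in all, crops included, and the job is handed in when it is done.

```bash
mkdir -p pics; ls
cat > s1.py <<'E'
from plant import arm, vision, search_frame, pinpoint
import cv2, numpy as np
for n in ("top","scene"):
    p=vision.capture(n); cv2.imwrite(f"pics/{n}1.png",p["frame"][:,:,::-1])
    for k in ("dispenser","runway_end","gate","button_top","catch","tin","spice_jar","spare_tin"):
        r=pinpoint(p,k); print(n,k,[(np.round(q["point"]).tolist(),round(q["confidence"],2)) for q in r[:2]])
print(arm.read_clock(),arm.read_tcp_rot(),arm.grip_point_offset,arm.read_gripper_width())
E
python3 s1.py
```

```text
pics
top dispenser [([544.0, 81.0, 2.0], 0.65)]
top runway_end [([428.0, 144.0, 23.0], 0.75)]
top gate []
top button_top [([518.0, 163.0, 57.0], 0.86)]
top catch [([489.0, 111.0, 32.0], 0.87)]
top tin [([590.0, 65.0, 84.0], 0.68)]
top spice_jar [([680.0, 173.0, -2.0], 0.55)]
top spare_tin [([467.0, -32.0, -2.0], 0.63)]
scene dispenser [([542.0, 85.0, 1.0], 0.71)]
scene runway_end [([432.0, 145.0, 22.0], 0.76), ([540.0, 84.0, 1.0], 0.2)]
scene gate [([606.0, 464.0, 0.0], 0.4), ([466.0, -32.0, -2.0], 0.38)]
scene button_top [([517.0, 163.0, 61.0], 0.4)]
scene catch [([490.0, 109.0, 34.0], 0.88), ([586.0, 64.0, 78.0], 0.34)]
scene tin [([589.0, 67.0, 83.0], 0.8), ([446.0, -466.0, 0.0], 0.53)]
scene spice_jar [([679.0, 176.0, 0.0], 0.56)]
scene spare_tin [([465.0, -32.0, -1.0], 0.58), ([489.0, 112.0, 35.0], 0.56)]
0.9 [-3.14153743e+00 -1.55122307e-05  2.91876044e+00] 18.8 93.9926881041326
```

View image.

View pics/top1.png

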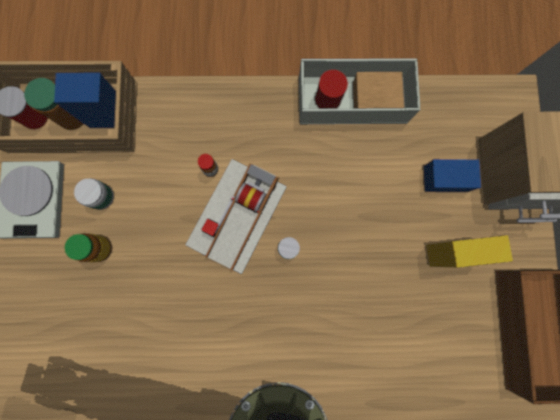

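Run:
```python
from plant import arm
import numpy as np, cv2
L=np.array([[0,0],[-130,0],[-60,59],[-60,0],[52,0]],float)
W=np.array([[543,83],[430,144.5],[517.5,163],[489.5,110],[589.5,66]],float)
a=L-L.mean(0);b=W-W.mean(0)
th=np.arctan2((a[:,0]*b[:,1]-a[:,1]*b[:,0]).sum(),(a*b).sum())
R=np.array([[np.cos(th),-np.sin(th)],[np.sin(th),np.cos(th)]]);t=W.mean(0)-R@L.mean(0)
print(th,t,(L@R.T+t-W).round(1).tolist())
p=R@[-60,29.5]+t
for yaw in (th,th+np.pi):
  for z in (130,48): print(p,yaw,arm.inverse_kinematics([*p,z],[np.pi,0,yaw]))
```

```text
-0.46376327915108206 [544.03892685  85.0326144 ] [[1.0, 2.0], [-2.2, -1.3], [-0.7, 1.6], [0.9, 1.9], [1.0, -4.2]]
[503.57225251 138.25571341] -0.46376327915108206 [ 1.97802991e-01  3.14752831e-01  1.68655398e+00 -4.44089210e-16
  1.14028584e+00  2.23236260e+00]
[503.57225251 138.25571341] -0.46376327915108206 [ 1.97802991e-01  4.28626628e-01  1.74783520e+00 -4.44089210e-16
  9.65130829e-01  2.23236260e+00]
[503.57225251 138.25571341] 2.677829374438711 [ 0.19780299  0.31475283  1.68655398  0.          1.14028584 -0.90923006]
[503.57225251 138.25571341] 2.677829374438711 [ 0.19780299  0.42862663  1.7478352   0.          0.96513083 -0.90923006]
```

The top view shows the dispenser around (237,215), with the button at (210,228) and the low end towards (215,255). The spare tin (288,248) and spice jar (206,163) are clear of the gripper. Next I go above the spot and look once from close by.

Run:
```python
from plant import arm, vision, pinpoint
import numpy as np, cv2
arm.grip(46.5)
arm.move_pose([503.6,138.3,150],[np.pi,0,2.678])
print(arm.read_clock(),arm.read_gripper_width(),arm.read_wrist_force())
for n in ("wrist","top","scene"):
    p=vision.capture(n); cv2.imwrite(f"pics/{n}2.png",p["frame"][:,:,::-1])
    for k in ("button_top","catch","runway_end","gate","tin"):
        r=pinpoint(p,k); print(n,k,[(np.round(q["point"],1).tolist(),round(q["confidence"],2)) for q in r[:1]])
    if n=="wrist":
        # red button by colour + depth
        f=p["frame"].astype(int);d=p["depth"];m=(f[...,0]>110)&(f[...,1]<60)&(f[...,2]<60)&(d>0)
        v,u=np.nonzero(m);K=p["intrinsics"];z=d[v,u]
        X=np.c_[(u-K[0,2])*z/K[0,0],-(v-K[1,2])*z/K[1,1],-z]@p["T"][:3,:3].T+p["T"][:3,3]
        c=(np.hypot(X[:,0]-517,X[:,1]-163)<40)&(abs(X[:,2]-61)<5)
        if c.sum(): print(c.sum(),X[c].mean(0),cv2.minAreaRect(X[c][:,:2].astype(np.float32)))
```

```text
3.775 46.75935440881403 [ 0.38617585 -0.59600748 -0.18537392]
wrist button_top [([518.9, 169.1, 60.4], 0.58)]
wrist catch [([493.0, 108.9, 38.0], 0.86)]
wrist runway_end [([426.9, 149.9, 20.1], 0.6)]
wrist gate [([570.5, 66.9, 59.2], 0.63)]
wrist tin [([591.2, 60.9, 83.3], 0.95)]
40 [518.8621502  177.28893455  60.53428733] ((518.369140625, 166.12454223632812), (33.050498962402344, 32.33477783203125), 61.7047119140625)
top button_top []
top catch []
top runway_end []
top gate []
top tin [([588.6, 62.0, 81.4], 0.59)]
scene button_top [([517.3, 163.3, 62.1], 0.59)]
scene catch [([492.1, 108.7, 35.7], 0.69)]
scene runway_end [([426.5, 141.8, 24.9], 0.77)]
scene gate []
scene tin [([587.5, 63.0, 83.1], 0.55)]
```

View pics/wrist2.png

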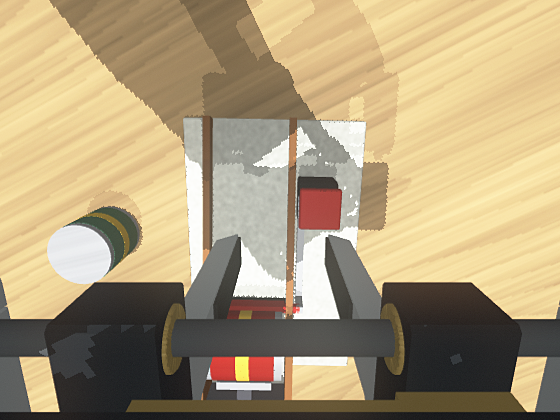

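The wrist view shows the red button at (320,208), the runway left of it, and the tin behind the gate at (245,355). The fingers straddle the side wall as planned. I'll apply a small correction and press.

Run:
```python
from plant import arm, vision, pinpoint
import numpy as np, cv2
o=[np.pi,0,2.66]
arm.movel([505,137.6,66],o,feed=80); print(arm.read_wrist_force())
arm.movel([505,137.6,58],feed=40); print("contact",arm.read_wrist_force(),arm.read_tcp_pos())
arm.movel([505,137.6,48.7],feed=40); print("down",arm.read_wrist_force(),arm.read_tcp_pos())
arm.hold(1.5); print(arm.read_wrist_force(),arm.read_tcp_pos(),arm.read_clock())
for n in ("wrist","scene"):
    p=vision.capture(n); cv2.imwrite(f"pics/{n}3.png",p["frame"][:,:,::-1])
    for k in ("tin","button_top"):
        r=pinpoint(p,k); print(n,k,[(np.round(q["point"],1).tolist(),round(q["confidence"],2)) for q in r[:1]])
```

```text
[-0.67212257  0.65953707  0.64819971]
contact [-0.14893074 -0.05060131  0.37430135] [504.83572284 137.56823775  57.76607077]
down [ 1.68240139 -0.74963996  5.9764509 ] [505.09534436 137.70898663  48.71729637]
[-0.4254421   0.26760416  4.78884308] [505.19956298 137.70675479  48.96432059] 8.1083
wrist tin [([524.9, 95.0, 68.6], 0.67)]
wrist button_top [([518.1, 167.6, 49.6], 0.87)]
scene tin [([523.9, 96.8, 67.8], 0.62)]
scene button_top [([517.5, 160.4, 45.2], 0.55)]
```

View pics/wrist3.png

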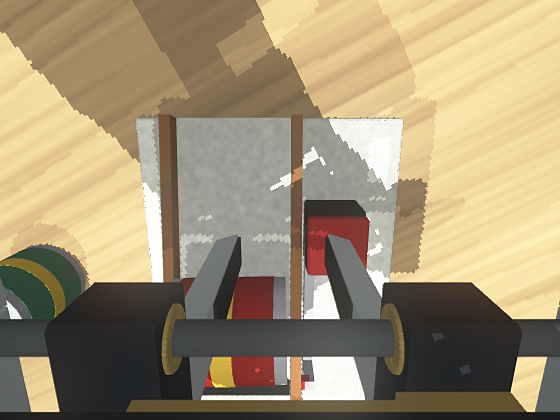

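View pics/scene3.png

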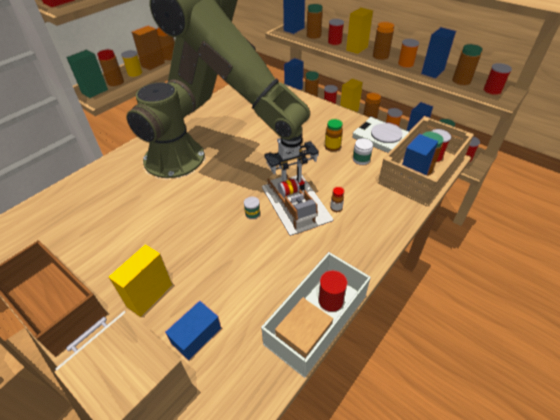

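The wrist view shows the tin resting at (245,330) against the finger in the runway, past the gate, with the button held down at (337,245). The scene view shows everything else standing where it was. I'll check that the tin is still, then hand in.

Run:
```python
from plant import arm, vision, pinpoint
import numpy as np
arm.hold(1)
P=[]
for i in range(3):
    p=vision.capture("wrist");P.append(p["frame"].astype(int)); r=pinpoint(p,"tin")
    print([(np.round(q["point"],1).tolist(),round(q["confidence"],2)) for q in r[:1]]); arm.hold(.3)
print([(abs(q-P[0]).max(2)>40).sum() for q in P], arm.read_wrist_force(),arm.read_clock())
if r and r[0]["point"][0]<535: print(arm.job_done())
```

```text
[([526.2, 96.2, 68.6], 0.8)]
[([526.0, 95.8, 69.9], 0.94)]
[([526.1, 95.4, 68.3], 0.96)]
[np.int64(0), np.int64(7), np.int64(39)] [-0.58819568  0.76780347  6.07798251] 10.6083
the job is handed in; nothing more can be done
None
```

I pressed the button and the tin popped out. The other finger caught it on the runway, where it was lying still and wholly past the gate when I handed the job in at 10.6 s, with the button still held down and the other groceries untouched.

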